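# Dip a probe through the guide and hold it in the sample cup

### The arm

A 6-joint arm with a two-finger parallel gripper is mounted at the origin on the work surface. World frame = base frame: x ahead of the robot, y to its left, z up, the work surface at z = 0. Lengths are in mm, angles in rad, forces in N, time in s.
With the tool pointing down it reaches from about 275 to 750 mm from the base axis. Payload 10.2 kg.
Tool frame: the origin (TCP) lies at the very end of the fingers, on their centre line; the grasp point (between the pads) lies ctrl.grip_depth behind it (ctrl.grip_depth is the distance from the TCP to the grasp point, in mm); z points along the fingers, y is the direction in which the jaws open and shut (so a half turn about z gives the same grasp; the last joint's range is limited). The gripper opens to 85 mm and grips with 20 to 120 N. Pads are 22 mm wide; open, the fingers measure 114 mm over their backs; the gripper's body (76 mm by 85 mm) begins 54 mm behind the grasp point. The pads swing forward as they close: fully open they stand 13 mm farther back than shut.
Start: joints at [1.012, 0.313, 1.498, -0, 1.331, -0.223], TCP at [173.013, 495.679, 231.294] pointing down, gripper open.
Joint ranges: [-2.94, 2.94], [-0.97, 2.17], [0.19, 2.56], [-1.23, 4.37], [0.02, 3.11], [-2.88, 2.88]. Speed limits (rad/s): [2.39, 2.39, 3.01, 3.14, 3.14, 3.14].

### API

Orientations are given as a unit quaternion [w, x, y, z].
In Python, from rig import telemetry, eyes, ctrl, nets gives the robot as it stands. The module is installed in compiled form; this text tells all that it offers.
- The arm moves only by the tool drive_tool, never from a script. Its argument "series" is text: rows parted by semicolons, each of 7 numbers parted by spaces: the shift along the tool's x, y, z normalised to -1 to 1, where 1 is 0.12 m, then the turn, a rotation vector about the tool's x, y, z normalised to -1 to 1, where 1 is 0.5 rad, then the opening, from 0 (shut) to 1 (fully open). In form: tx ty tz wx wy wz hand; .... A call has 1 to 20 rows; each row is the pose to reach, as a shift and turn from the pose measured when the call began, along the tool's axes at that moment; what a row does not reach only later rows make up. A row lasts 1/10 s, in which the tool goes at most 50 mm and 8.59 degrees, less where a joint would pass 70% of its speed; a pose out of reach is approached as far as the arm can. A call with a number of a shift or a turn outside -1 to 1 is refused whole. A call with a gripper value outside its range is refused whole. The fingers move at their own pace and stop on an object; "newtons" is the grip in N (left out, the last holds). Time passes only in rows, so rows that repeat a pose let the fingers close. It gives the time, the measured TCP pose, the force and the opening at its end, in the units of the state.
- telemetry.sense(): the state, without advancing time (a new reading comes with each control period).
- eyes.capture(name): name is "scene" or "side" or "wrist"; returns a dict with "frame" (420x560x3 uint8, red, green, blue), "fx", "fy", "cx", "cy" (pixels), "view" (4x4, takes a point from world to camera coordinates). Camera axes: x right, y up, looking along -z (the intrinsics and any distortion apply to the point x, -y, -z); pixel columns grow to the right and rows downward; lengths in mm; the calibration is good to about 2 mm. The wrist camera is an equidistant fisheye: a pixel r from the principal point sees the ray r / f radians off the axis. A picture is of the moment at which its call begins. There is no depth.
- ctrl.finish_job(): hands the job in, once; it reports no verdict.
Trained networks look in a picture, given as the dict that the camera call returned (one of the last four; its "shot" number tells which), for a name from the list of things; names that differ only in an ending like _2 or _b are one class to them, and where a whole thing is asked for, a point or a joint stands for the part that bears it (a point fixed in the world has none). Each returns a list of dicts, best first, with "confidence" (0 to 1); they miss things now and then, are a little off and sometimes report something else, mostly with a low value. They report only what shows in the picture. A call takes as long as a camera call. They do not tell look-alikes from the thing itself.
- nets.spot_in(name, picture): "rect" ([left, top, right, bottom] in pixels, round what is visible of it).
The state is a dict: "time_s": time; "joints": joint angles; "dq": joint speeds; "tau": joint torques, N m; "eef_pos": TCP position; "ee_rot": TCP orientation; "force": force on the tool from outside, world axes, zero at the start; "wrist_torque": the same for the moment, N m; "grip_width": opening from 0.0 (shut) to 1.0 (fully open).
Only numpy, scipy, OpenCV 4.12 (cv2) and the standard library are available. Lean on these libraries where they do the work, as an engineer would, in place of code of your own. Each camera call takes 0.05 s, during which the arm holds its last target. There are 200 camera calls.

### The job

Push the sprung knob so that the sample carriage slides home against its back stop, and keep the knob pressed well in for two seconds while the carriage beds; then back off. Then lift the round-handled probe out of the rack (leave the square-handled and flat-handled instruments alone) and lower it upright through the guide hole without ever touching the guide or the cup below it, until the dark band on the stem is level with the guide's top face. Finish there, still holding the probe in the gripper, still, centred in the hole and touching nothing else.

Things in the scene. Friction and masses are not known exactly. Their poses are not given: they have to be found in the camera images.
- guide_bore (a point): Centre of the guide hole, on the top face of the guide plate, 120 mm above the bench. The plate (aluminium, 44 x 144 x 12 mm) is a bridge on two upright steel posts (14 mm thick, 58 mm to either side of the hole); the hole is round, 24 mm wide, right through. Two 4 mm high screw heads top the posts. Axes: z up; x points the way the carriage slides home (away from the robot, yaw up to 0.25 rad either side of straight ahead); y along the bridge. The stand is fixed to the bench.
- knob_face (a point): Centre of the front face (towards the robot) of the round black push knob, 28 mm across, 9 mm thick, its axis level, 51 mm above the bench, on a 10 mm steel plunger sticking out of the front of the carriage. x axis points into the carriage, the way to push, and is parallel to the x of the guide. With the carriage home and the knob unpressed the face is 92 mm in front of the guide hole's axis; under it is only the bench.
- carriage (a joint): Slide of the black sample carriage (60 mm wide) under the guide, m: 0 fully out towards the robot, 0.045 home against the back stop, where the open glass cup on it (outside 52 mm, inside 44 mm wide at least; inner floor 25 mm and rim 67 mm above the bench) is centred under the guide hole. Starts somewhere between 0 and 0.015. Stays where left, about 1.6 N friction.
- plunger (a joint): How far the knob is pressed into the carriage, m: 0 out, 0.012 fully in. Spring, 2.5 N at the start of the travel to 8.5 N fully in, so a push first slides the carriage to its stop and then presses the knob in. It springs out again when let go; the carriage stays home.
- probe_grip (a point): Middle of the probe's round black handle (24 mm across, 70 mm tall), 145 mm above the probe's tip; z runs up along the probe. The probe is a straight upright 8 mm steel stem, 110 mm long below the handle; mass about 70 g. It hangs in one of the three places of the rack with the handle's underside resting on the rack's top, handle middle 155 mm above the bench.
- probe_band (a point): Centre of the 4 mm wide dark band round the probe's stem, 82 mm above the tip, 63 mm below the handle's middle (28 mm below the handle's underside).
- probe_tip (a point): Lower end of the probe's stem.
- awl_grip (a point): Middle of the handle of the square-handled instrument (black, 24 x 24 x 40 mm, its top 160 mm above the bench; steel stem), in another place of the rack; leave it alone.
- scraper_grip (a point): Middle of the handle of the flat-handled instrument (black, 44 x 12 x 40 mm, its top 160 mm above the bench; steel stem), in another place of the rack; leave it alone.
- rack: White plastic rack, fixed, 70 x 240 mm, top face 120 mm above the bench; origin under its centre on the bench, z up. Three 13 mm holes through the top at -80, 0 and +80 mm along its y axis hold the three instruments.
Not all that is in view belongs to the job. Leave any white look-alike of the part that bears probe_grip alone.

How it is judged (in metres and radians):
On the way, in this order (a step that is already met when the one before it is completed fails the run):
1. carriage home against its stop and the knob held at least 4 mm in for a second (value of joint carriage above 0.042 m and value of joint plunger above 0.004 m), for 1 s.
2. probe lifted so that its tip is above the guide plate (height (world z) of probe_tip above 0.122 m and contact force between the fingers and probe above 0.5 N), for 0.1 s.
At the end, for the whole second after the job is handed in: Gripper holds the probe still, upright (0.08 rad), its band within 4 mm of the hole's axis and 6 mm of the guide's top face level, probe touching no guide, cup or carriage; carriage home (0.042 m or more), knob out (under 2 mm), other two instruments within 20 mm of their start (horizontal distance between probe_band and guide_bore below 0.004 m and height (world z) of probe_band between 0.114 and 0.126 m and angle between probe_grip's own z axis and vertical below 0.08 rad and height (world z) of probe_grip above 0.15 m and linear speed of probe below 0.01 m/s and contact force between the fingers and probe above 1 N and contact force between probe and stand below 0.1 N and value of joint carriage above 0.042 m and value of joint plunger below 0.002 m and distance of each of awl_grip, scraper_grip from where it was at the start of the episode below 0.02 m); the arm keeps its last pose, push and grip.
It fails at once if the probe touches the guide, cup or carriage (contact force between probe and stand above 0.3 N).
It fails at once if the square-handled or flat-handled instrument is disturbed (distance of any of awl_grip, scraper_grip from where it was at the start of the episode above 0.02 m).
It also fails if it takes over 72 s, if anything falls off the work surface, if the arm or the gripper's body presses on something with over 40 N, if the wrist force passes 120 N, or if a joint passes its speed limit or range.

## Working session

There is one attempt and no reset: what is moved stays moved. The work goes in short steps, Python scripts to look and compute and a tool call to move; the robot and the scene stay as the last step left them, time stands still between calls to the robot, and variables do not carry over. Pictures are saved under pics/ and viewed, about 8 in all and at most 12, crops included, and the job is handed in when it is done.

Besides the shell and the picture viewer there is one more tool, called after "Request:" by a JSON object that holds its "fn" and its "kwargs", one argument or row to a line. drive_tool: Moves the arm, as the interface text tells. Scaled input: -1 to 1 covers 0.12 m each way for a shift and 0.5 rad each way for a turn. Its arguments: {"type":"object","properties":{"series":{"type":"string"},"newtons":{"type":"number"}},"required":["series"]}

```bash
mkdir -p pics; cat > h.py <<'E'
import numpy as np, cv2, sys
from rig import telemetry, eyes, ctrl, nets
from scipy.spatial.transform import Rotation as R
def ray(p,u,v):
    x=(u-p['cx'])/p['fx'];y=(v-p['cy'])/p['fy']
    d=np.array([x,-y,-1.]);V=np.array(p['view']);Rm=V[:3,:3]
    return -Rm.T@V[:3,3],Rm.T@d
def atz(p,u,v,z):
    o,d=ray(p,u,v);return o+d*(z-o[2])/d[2]
def wray(p,u,v):
    a=np.array([(u-p['cx'])/p['fx'],(v-p['cy'])/p['fy']]);r=np.hypot(*a)
    s=np.sinc(r/np.pi);d=np.array([a[0]*s,-a[1]*s,-np.cos(r)])
    V=np.array(p['view']);Rm=V[:3,:3];return -Rm.T@V[:3,3],Rm.T@d
def watz(p,u,v,z):
    o,d=wray(p,u,v);return o+d*(z-o[2])/d[2]
def proj(p,P,wrist=False):
    V=np.array(p['view']);c=V[:3,:3]@np.array(P,float)+V[:3,3];c=np.array([c[0],-c[1],-c[2]])
    if wrist:
        n=np.hypot(c[0],c[1]);t=np.arctan2(n,c[2]);k=t/max(n,1e-9)
    else:k=1/c[2]
    return np.array([p['fx']*c[0]*k+p['cx'],p['fy']*c[1]*k+p['cy']])
def tri(rs):
    A=np.zeros((3,3));b=np.zeros(3)
    for o,d in rs:
        d=d/np.linalg.norm(d);M=np.eye(3)-np.outer(d,d);A+=M;b+=M@o
    return np.linalg.solve(A,b)
def save(p,n,crop=None,s=1):
    f=p['frame']
    if crop: l,t,r,b=crop;f=f[t:b,l:r]
    cv2.imwrite('pics/'+n,cv2.cvtColor(cv2.resize(f,None,fx=s,fy=s,interpolation=cv2.INTER_CUBIC),cv2.COLOR_RGB2BGR))
def st():
    s=telemetry.sense();print(s['time_s'],np.round(s['eef_pos'],1),np.round(s['ee_rot'],4),np.round(s['force'],1),round(s['grip_width'],3),np.round(s['joints'],2));return s
def go(P,q_rot=None):
    """normalised row to world TCP P (mm), target rotation q_rot (Rotation)"""
    s=telemetry.sense();w,x,y,z=s['ee_rot'];T=R.from_quat([x,y,z,w])
    t=T.inv().apply(np.array(P)-s['eef_pos'])/120
    r=np.zeros(3) if q_rot is None else (T.inv()*q_rot).as_rotvec()/.5
    return np.round(np.r_[t,r],3)
E
python3 - <<'E'
from h import *
st();print(ctrl.grip_depth)
P={n:eyes.capture(n) for n in('scene','side')}
for n,p in P.items():
    print(n,p['fx'],p['cx'],p['cy'],np.round(ray(p,280,210),2))
    for k in('guide_bore','knob_face','probe_grip','awl_grip','scraper_grip','rack','carriage'):
        print(k,[(np.round(d['rect']).astype(int).tolist(),round(d['confidence'],2)) for d in nets.spot_in(k,p)][:4])
save(P['scene'],'a.png',s=1.4);save(P['side'],'b.png',s=1.4)
E
```

```text
0.0 [172.9 495.4 230.7] [-2.000e-04  1.671e-01  9.859e-01 -6.000e-04] [-1.  -0.4  0.4] 1.0 [ 1.01  0.31  1.5  -0.    1.33 -0.22]
18.700000000000003
scene 509.948848923824 282.84036134446933 203.90463881269406 [[ 9.7498e+02  6.0101e+02  7.2337e+02]
 [-4.2000e-01 -6.6000e-01 -6.2000e-01]]
guide_bore [([243, 262, 367, 392], 0.82)]
knob_face [([353, 290, 366, 307], 0.68)]
probe_grip [([196, 146, 212, 214], 0.87), ([244, 128, 255, 197], 0.65), ([288, 122, 299, 170], 0.64), ([208, 158, 225, 227], 0.61)]
awl_grip [([216, 126, 237, 177], 0.89)]
scraper_grip [([265, 152, 286, 179], 0.63), ([352, 288, 368, 304], 0.63)]
rack [([209, 136, 302, 231], 0.65)]
carriage [([290, 291, 372, 350], 0.85)]
side 512.5487614533246 280.81617623168296 209.31148015971337 [[-9.0900e+01 -6.9642e+02  8.1568e+02]
 [ 5.6000e-01  5.7000e-01 -6.0000e-01]]
guide_bore [([218, 147, 297, 225], 0.87)]
knob_face [([215, 195, 230, 207], 0.47)]
probe_grip [([353, 204, 366, 259], 0.96), ([287, 260, 302, 327], 0.91), ([367, 216, 387, 262], 0.88), ([330, 233, 345, 302], 0.79)]
awl_grip [([363, 260, 384, 316], 0.57)]
scraper_grip []
rack [([276, 232, 404, 341], 0.85)]
carriage [([217, 178, 263, 213], 0.56)]
```

View pics/a.png

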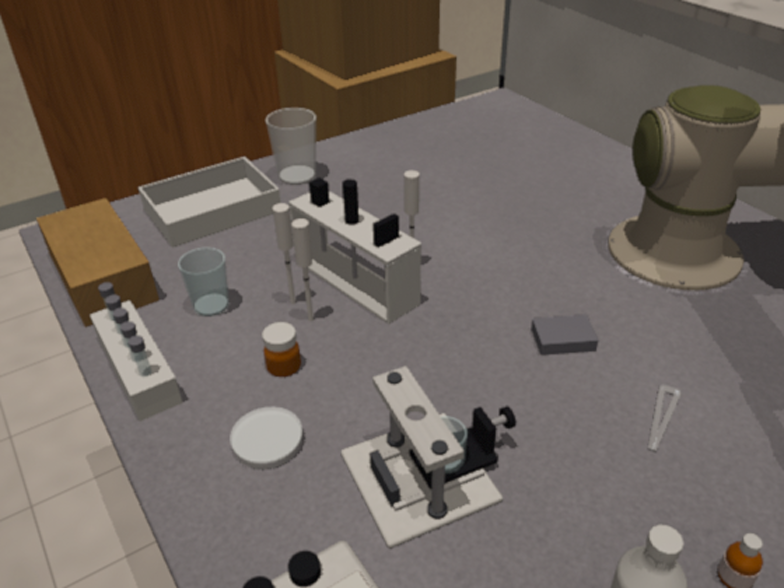

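View pics/b.png

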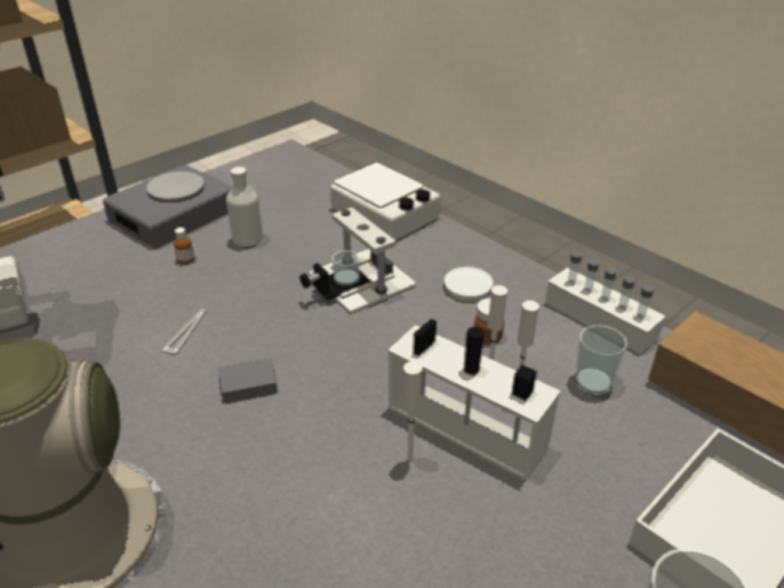

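The wanted probe is the black round handle in the rack's middle hole: 1.4x-scaled scene (350,202), side (473,351). These could be taken for it:
- White look-alikes at scene (412,195), (283,228) and (302,245).
- The square awl at scene (319,192).
- The flat scraper at scene (386,230).

The guide hole is at scene (415,412), side (364,227). The knob is at scene (507,417), side (307,281).

```bash
python3 - <<'E'
from h import *
a=eyes.capture('scene');b=eyes.capture('side')
def two(n,ua,ub,z=None):
    ua=np.array(ua)/1.4;ub=np.array(ub)/1.4
    print(n,'tri',np.round(tri([ray(a,*ua),ray(b,*ub)]),1),*( [] if z is None else [np.round(atz(a,*ua,z)[:2],1),np.round(atz(b,*ub,z)[:2],1)]))
two('hole',(415,412),(364,227),120)
two('screwR',(395,378),(380,240),124);two('screwL',(439,448),(346,212),124)
two('knob',(508,417),(306,281),51)
two('probe',(350.5,201),(473.5,351),155)
two('awl',(319,192),(525,382),140);two('scr',(386,230),(424,337),140)
two('white1',(412,192),(414,390));two('white2',(283,222),(528,320));two('white3',(302,240),(498,305))
A=cv2.resize(a['frame'][245:400,230:380],None,fx=4,fy=4,interpolation=cv2.INTER_CUBIC)[:560,:600]
B=cv2.resize(b['frame'][130:230,205:305],None,fx=4,fy=4,interpolation=cv2.INTER_CUBIC)
save(a,'c1.png',(240,255,375,390),4.4);save(b,'c2.png',(205,140,305,225),6)
E
```

```text
hole tri [657.5 143.9 119.1] [656.2 146.2] [658.5 141.5]
screwR tri [646.7  88.5 121.4] [647.2  91.6] [645.2  84.9]
screwL tri [666.7 203.2 121.9] [666.5 205.7] [665.8 199.5]
knob tri [530.8 164.   50.3] [528.6 166.3] [532.4 160.9]
probe tri [ 508.5 -244.8  156.2] [ 506.8 -245. ] [ 511.1 -244.6]
awl tri [ 523.7 -322.9  140.8] [ 522.  -321.4] [ 526.9 -323.3]
scr tri [ 495.  -164.3  140.2] [ 494.  -163.5] [ 496.3 -164.8]
white1 tri [ 403.2 -231.4  144. ]
white2 tri [ 620.5 -254.   153.3]
white3 tri [ 618.6 -198.7  150.8]
```

View pics/c1.png

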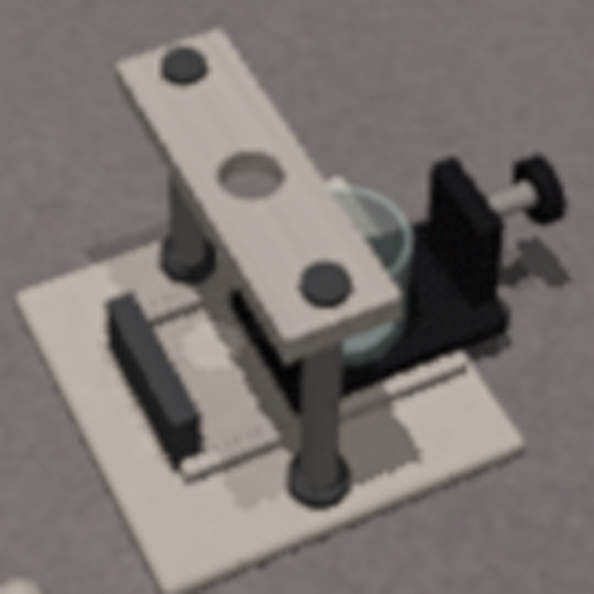

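View pics/c2.png

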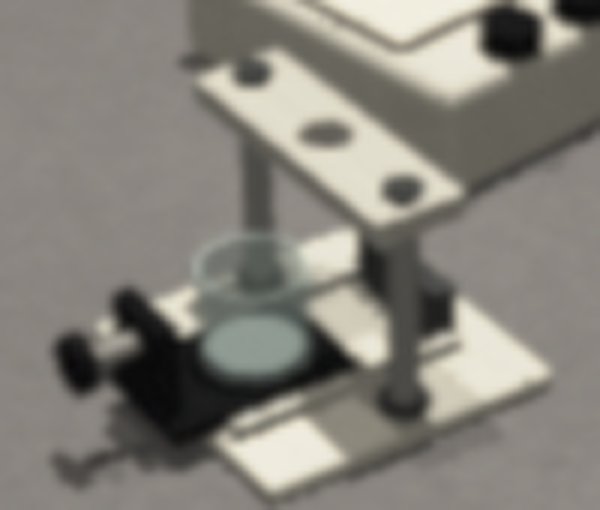

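Sizes agree: screw spacing is about 116 mm and the hole height about 119 mm. The crops show the hole at scene px (297,295), side px (259,162), and the knob unobstructed in front. I'll refine the yaw and plan the approach.

```bash
cat >> h.py <<'E'
def down(ang): # tool z down, tool x at world angle ang
    x=np.array([np.cos(ang),np.sin(ang),0]);z=np.array([0,0,-1.]);return R.from_matrix(np.c_[x,np.cross(z,x),z])
E
python3 - <<'E'
from h import *
a=eyes.capture('scene');b=eyes.capture('side')
f=lambda ua,ub:tri([ray(a,*ua),ray(b,*ub)])
h=f((297.05,294.8),(259.2,162.2));s1=f((282.05,269.8),(272,171.3));s2=f((314.1,319.3),(246.8,151.8));k=f((362.7,298.2),(217.5,200.8))
d=s2-s1;yaw=np.arctan2(-d[0],d[1]);print(h,(s1+s2)/2,np.hypot(d[0],d[1]),yaw,k,np.arctan2(*(h-k)[[1,0]]),np.linalg.norm((h-k)[:2]))
p=np.array([np.cos(yaw),np.sin(yaw)])
T=np.r_[h[:2]-170*p,231];print(T,go(T,down(yaw+np.pi)),go(np.r_[T[:2],32],down(yaw+np.pi)))
E
```

```text
[656.68433005 145.35144029 118.66084974] [656.15350348 145.19769453 121.74848623] 116.14081976540064 -0.154429962088451 [530.01342667 165.0340509   49.82832935] -0.15415110690975842 128.19096271235418
[488.70743668 171.50030823 231.        ] [-3.374e+00 -1.684e+00  2.000e-03  0.000e+00 -0.000e+00 -3.630e-01] [-3.374 -1.684  1.661  0.    -0.    -0.363]
```

Request:
{"fn": "drive_tool", "kwargs": {
  "series": "-0.3 -0.15 0 0 0 0 0; -0.6 -0.3 0 0 0 0 0; -0.85 -0.42 0 0 0 0 0; -0.85 -0.42 0 0 0 0 0"
}}

```text
time_s: 1.4
eef_pos: [254.8, 412.6, 231.4]
ee_rot: [0.0, 0.169, 0.986, -0.0]
force: [-0.8, -0.3, 0.5]
grip_width: 0.332
```

Request:
{"fn": "drive_tool", "kwargs": {
  "series": "-0.3 -0.15 0 0 0 0 0; -0.6 -0.3 0 0 0 0 0; -0.85 -0.42 0 0 0 0 0; -0.85 -0.42 0 0 0 0 0"
}}

```text
time_s: 1.8
eef_pos: [336.0, 329.6, 231.5]
ee_rot: [0.001, 0.171, 0.985, -0.0]
force: [-0.2, 1.1, 0.1]
grip_width: 0.002
```

Request:
{"fn": "drive_tool", "kwargs": {
  "series": "-0.3 -0.15 0 0 0 0 0; -0.6 -0.3 0 0 0 0 0; -0.85 -0.42 0 0 0 0 0; -0.85 -0.42 0 0 0 0 0"
}}

```text
time_s: 2.2
eef_pos: [416.7, 246.6, 231.5]
ee_rot: [0.001, 0.172, 0.985, -0.0]
force: [-0.4, 0.3, 0.3]
grip_width: -0.002
```

```bash
python3 - <<'E'
from h import *
st();print(go([488.7,171.5,231],down(np.pi-.1544)));w=eyes.capture('wrist');print({n:[(np.round(d['rect']).astype(int).tolist(),round(d['confidence'],2)) for d in nets.spot_in(n,w)][:2] for n in('guide_bore','knob_face')})
E
```

```text
2.2 [416.7 246.6 231.5] [ 7.000e-04  1.721e-01  9.851e-01 -3.000e-04] [-0.4  0.3  0.3] -0.002 [ 0.29  0.22  1.62 -0.    1.3  -0.93]
[-0.776 -0.385  0.005 -0.001  0.003 -0.383]
{'guide_bore': [([276, 334, 288, 351], 0.75)], 'knob_face': []}
```

Request:
{"fn": "drive_tool", "kwargs": {
  "series": "-0.3 -0.15 0 0 0 -0.15 0; -0.6 -0.3 0 0 0 -0.3 0; -0.776 -0.385 0 0 0 -0.383 0; -0.776 -0.385 0 0 0 -0.383 0; -0.776 -0.385 0 0 0 -0.383 0"
}}

```text
time_s: 2.85
eef_pos: [485.9, 175.2, 231.6]
ee_rot: [0.0, 0.075, 0.997, 0.0]
force: [-0.1, 0.6, -0.5]
grip_width: 0.002
```

Request:
{"fn": "drive_tool", "kwargs": {
  "series": "0 0 0.35 0 0 0 0; 0 0 0.7 0 0 0 0; 0 0 1 0 0 0 0; 0 0 1 0 0 0 0;0 0 1 0 0 0 0"
}}

```text
time_s: 3.35
eef_pos: [485.8, 176.3, 112.8]
ee_rot: [0.0, 0.075, 0.997, 0.0]
force: [1.0, 0.8, 1.2]
grip_width: 0.002
```

```bash
python3 - <<'E'
from h import *
st();print(go([488.7,171.5,34],down(np.pi-.1544)));w=eyes.capture('wrist');print({n:[(np.round(d['rect']).astype(int).tolist(),round(d['confidence'],2)) for d in nets.spot_in(n,w)][:2] for n in('guide_bore','knob_face')})
save(w,'d.png',None,1.4)
E
```

```text
3.35 [485.8 176.3 112.8] [4.000e-04 7.460e-02 9.972e-01 2.000e-04] [1.  0.8 1.2] 0.002 [ 0.12  0.42  1.68  0.    1.04 -1.3 ]
[-0.029 -0.036  0.657  0.001  0.001  0.01 ]
{'guide_bore': [([279, 334, 286, 354], 0.75), ([0, 222, 24, 297], 0.16)], 'knob_face': []}
```

View pics/d.png

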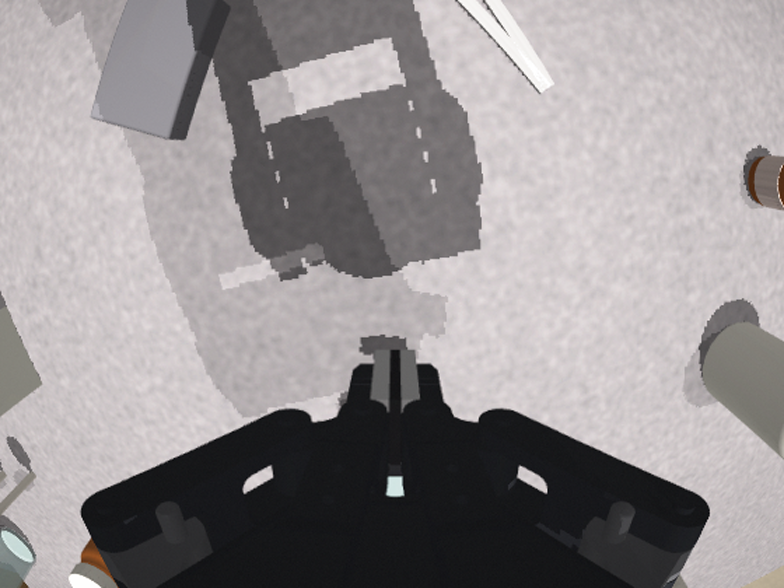

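Request:
{"fn": "drive_tool", "kwargs": {
  "series": "-0.029 -0.036 0.3 0 0 0.01 0; -0.029 -0.036 0.657 0 0 0.01 0; -0.029 -0.036 0.657 0 0 0.01 0; -0.029 -0.036 0.657 0 0 0.01 0"
}}

```text
time_s: 3.9
eef_pos: [490.6, 171.2, 36.5]
ee_rot: [0.003, 0.077, 0.997, 0.001]
force: [-0.3, -0.8, 0.2]
grip_width: 0.006
```

```bash
python3 - <<'E'
from h import *
st();u=np.array([np.cos(.1544),-np.sin(.1544)])
for d in(150,120,103,97):print(d,go(np.r_[np.array([656.5,145.3])-d*u,34],down(np.pi-.1544)))
a=eyes.capture('scene');b=eyes.capture('side')
save(a,'e1.png',(270,220,420,370),3.5)
E
```

```text
3.9 [490.6 171.2  36.5] [2.50e-03 7.74e-02 9.97e-01 6.00e-04] [-0.3 -0.8  0.2] 0.006 [ 0.11  0.54  1.73  0.    0.87 -1.31]
150 [-0.149 -0.001  0.022  0.003  0.01  -0.001]
120 [-0.399 -0.001  0.023  0.003  0.01  -0.001]
103 [-0.541 -0.     0.024  0.003  0.01  -0.001]
97 [-0.591 -0.     0.024  0.003  0.01  -0.001]
```

View pics/e1.png

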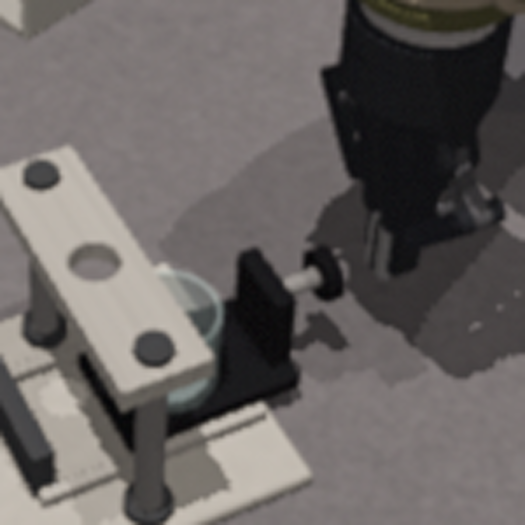

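Request:
{"fn": "drive_tool", "kwargs": {
  "series": "-0.1 0 0.02 0 0 0 0; -0.17 0 0.02 0 0 0 0; -0.21 0 0.02 0 0 0 0; -0.25 0 0.02 0 0 0 0; -0.29 0 0.02 0 0 0 0; -0.33 0 0.02 0 0 0 0; -0.37 0 0.02 0 0 0 0; -0.41 0 0.02 0 0 0 0; -0.45 0 0.02 0 0 0 0; -0.48 0 0.02 0 0 0 0; -0.51 0 0.02 0 0 0 0; -0.53 0 0.02 0 0 0 0; -0.55 0 0.02 0 0 0 0; -0.55 0 0.02 0 0 0 0; -0.55 0 0.02 0 0 0 0"
}}

```text
time_s: 5.5
eef_pos: [556.3, 161.2, 35.4]
ee_rot: [0.004, 0.077, 0.997, 0.001]
force: [-3.4, 1.9, -0.1]
grip_width: 0.002
```

```bash
python3 - <<'E'
from h import *
s=st();u=np.array([np.cos(.1544),-np.sin(.1544)]);print((np.array([656.5,145.3])-s['eef_pos'][:2])@u,np.array(s['force'][:2])@u)
E
```

```text
5.5 [556.3 161.2  35.4] [3.60e-03 7.72e-02 9.97e-01 8.00e-04] [-3.4  1.9 -0.1] 0.002 [ 0.08  0.64  1.54  0.    0.95 -1.34]
101.48602043078238 -3.6502682442188683
```

Request:
{"fn": "drive_tool", "kwargs": {
  "series": "-0.02 0 0 0 0 0 0; -0.04 0 0 0 0 0 0; -0.05 0 0 0 0 0 0; -0.055 0 0 0 0 0 0; -0.055 0 0 0 0 0 0; -0.055 0 0 0 0 0 0"
}}

```text
time_s: 6.1
eef_pos: [562.4, 160.2, 35.4]
ee_rot: [0.003, 0.077, 0.997, 0.001]
force: [-6.6, 1.7, 2.5]
grip_width: 0.006
```

```bash
python3 - <<'E'
from h import *
s=st();u=np.array([np.cos(.1544),-np.sin(.1544)]);print((np.array([656.5,145.3])-s['eef_pos'][:2])@u,np.array(s['force'][:2])@u)
E
```

```text
6.1 [562.4 160.2  35.4] [2.90e-03 7.73e-02 9.97e-01 7.00e-04] [-6.6  1.7  2.5] 0.006 [ 0.08  0.65  1.52  0.    0.96 -1.34]
95.29132442883153 -6.815609632170215
```

Force is 6.8 N, so the knob is about 8 mm in. Holding there.

Request:
{"fn": "drive_tool", "kwargs": {
  "series": "0 0 0 0 0 0 0; 0 0 0 0 0 0 0; 0 0 0 0 0 0 0; 0 0 0 0 0 0 0; 0 0 0 0 0 0 0; 0 0 0 0 0 0 0; 0 0 0 0 0 0 0; 0 0 0 0 0 0 0; 0 0 0 0 0 0 0; 0 0 0 0 0 0 0; 0 0 0 0 0 0 0; 0 0 0 0 0 0 0; 0 0 0 0 0 0 0; 0 0 0 0 0 0 0; 0 0 0 0 0 0 0; 0 0 0 0 0 0 0; 0 0 0 0 0 0 0; 0 0 0 0 0 0 0; 0 0 0 0 0 0 0; 0 0 0 0 0 0 0"
}}

```text
time_s: 8.1
eef_pos: [562.1, 160.3, 35.4]
ee_rot: [0.002, 0.077, 0.997, 0.001]
force: [-5.7, 1.5, 3.5]
grip_width: 0.0
```

Request:
{"fn": "drive_tool", "kwargs": {
  "series": "0 0 0 0 0 0 0; 0 0 0 0 0 0 0; 0 0 0 0 0 0 0; 0 0 0 0 0 0 0; 0 0 0 0 0 0 0; 0 0 0 0 0 0 0; 0.05 0 0 0 0 0 0; 0.1 0 0 0 0 0 0; 0.2 0 0 0 0 0 0; 0.4 0 0 0 0 0 0; 0.6 0 0 0 0 0 0; 0.6 0 0 0 0 0 0"
}}

```text
time_s: 9.3
eef_pos: [488.9, 171.8, 35.1]
ee_rot: [0.002, 0.077, 0.997, 0.001]
force: [-0.4, 0.1, -0.4]
grip_width: 0.001
```

Request:
{"fn": "drive_tool", "kwargs": {
  "series": "0 0 -0.4 0 0 0 0; 0 0 -0.8 0 0 0 0; 0 0 -1 0 0 0 0; 0 0 -1 0 0 0 0"
}}

```text
time_s: 9.7
eef_pos: [490.9, 171.7, 159.0]
ee_rot: [0.006, 0.077, 0.997, 0.001]
force: [0.0, 0.3, -0.9]
grip_width: 0.001
```

Request:
{"fn": "drive_tool", "kwargs": {
  "series": "0 0 -0.4 0 0 0 0; 0 0 -0.8 0 0 0 0; 0 0 -1 0 0 0 0; 0 0 -1 0 0 0 0"
}}

```text
time_s: 10.1
eef_pos: [491.0, 171.5, 281.9]
ee_rot: [0.01, 0.077, 0.997, 0.002]
force: [-0.0, 0.5, -0.3]
grip_width: -0.001
```

```bash
python3 - <<'E'
from h import *
st();a=eyes.capture('scene');b=eyes.capture('side')
for n,p in(('a',a),('b',b)):print({k:[(np.round(d['rect']).astype(int).tolist(),round(d['confidence'],2)) for d in nets.spot_in(k,p)][:2] for k in('knob_face','carriage','probe_grip')})
A=cv2.resize(a['frame'][255:390,240:375],(540,540),interpolation=cv2.INTER_CUBIC)
f=b['frame'];B=cv2.resize(f[215:325,285:395],(250,250),interpolation=cv2.INTER_CUBIC)
f=a['frame'];C=cv2.resize(f[115:215,200:300],(250,250),interpolation=cv2.INTER_CUBIC)
I=np.zeros((540,790,3),np.uint8);I[:,:540]=A;I[:250,540:]=B;I[260:510,540:]=C
cv2.imwrite('pics/f.png',I[...,::-1])
u=np.array([np.cos(.1544),-np.sin(.1544)])
print(proj(a,np.r_[np.array([656.5,145.3])-92*u,51]),proj(b,np.r_[np.array([656.5,145.3])-92*u,51]))
E
```

```text
10.1 [491.  171.5 281.9] [0.0099 0.0768 0.997  0.0018] [-0.   0.5 -0.3] -0.001 [ 0.11  0.26  1.44 -0.    1.43 -1.31]
{'knob_face': [([330, 298, 348, 312], 0.7)], 'carriage': [([276, 299, 351, 357], 0.81), ([207, 136, 303, 233], 0.73)], 'probe_grip': [([289, 122, 298, 171], 0.8), ([208, 157, 226, 229], 0.65)]}
{'knob_face': [], 'carriage': [], 'probe_grip': [([370, 216, 385, 260], 0.82), ([348, 204, 364, 258], 0.77)]}
[343.84510626 304.45648155] [229.05106157 195.67357084]
```

View pics/f.png

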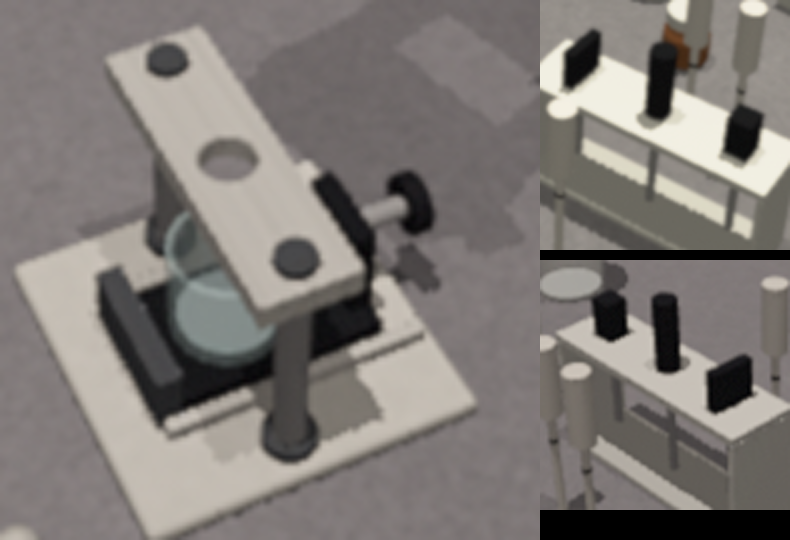

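The carriage is home and the knob out at scene px (343,304). The crops confirm the round black handle in the middle rack hole. Next I move over the probe with the jaw line across the rack.

```bash
python3 - <<'E'
from h import *
print(go([508.5,-244.8,282],down(1.75)))
E
```

```text
[-0.69  -3.403 -0.035  0.019  0.016  2.476]
```

Request:
{"fn": "drive_tool", "kwargs": {
  "series": "-0.08 -0.4 0 0 0 0 0.6; -0.16 -0.8 0 0 0 0 0.6; -0.2 -1 0 0 0 0 0.6; -0.2 -1 0 0 0 0 0.6"
}}

```text
time_s: 10.9
eef_pos: [494.7, 46.7, 277.7]
ee_rot: [0.006, 0.079, 0.997, 0.001]
force: [-0.3, -0.2, 1.0]
grip_width: 0.6
```

Request:
{"fn": "drive_tool", "kwargs": {
  "series": "-0.08 -0.4 0 0 0 0 0.6; -0.16 -0.8 0 0 0 0 0.6; -0.2 -1 0 0 0 0 0.6; -0.2 -1 0 0 0 0 0.6"
}}

```text
time_s: 11.3
eef_pos: [499.7, -77.4, 277.1]
ee_rot: [0.005, 0.08, 0.997, 0.001]
force: [-1.6, 0.5, 0.4]
grip_width: 0.598
```

Request:
{"fn": "drive_tool", "kwargs": {
  "series": "-0.08 -0.4 0 0 0 0.3 0.6; -0.16 -0.8 0 0 0 0.6 0.6; -0.2 -1 0 0 0 0.9 0.6; -0.2 -1 0 0 0 1 0.6; -0.2 -1 0 0 0 1 0.6"
}}

```text
time_s: 11.8
eef_pos: [504.6, -198.7, 276.6]
ee_rot: [0.004, 0.324, 0.946, 0.002]
force: [0.2, 0.6, -0.0]
grip_width: 0.598
```

```bash
python3 - <<'E'
from h import *
st();print(go([508.5,-244.8,282],down(1.75)))
E
```

```text
11.8 [ 504.6 -198.7  276.6] [0.0044 0.3243 0.946  0.0024] [ 0.2  0.6 -0. ] 0.598 [-0.59  0.32  1.37  0.01  1.44 -1.51]
[-0.262 -0.283 -0.045  0.019  0.008  1.462]
```

Request:
{"fn": "drive_tool", "kwargs": {
  "series": "-0.13 -0.14 -0.02 0.01 0 0.3 0.6; -0.262 -0.283 -0.045 0.019 0.008 0.6 0.6; -0.262 -0.283 -0.045 0.019 0.008 0.9 0.6; -0.262 -0.283 -0.045 0.019 0.008 1 0.6"
}}

```text
time_s: 12.2
eef_pos: [509.1, -243.6, 281.9]
ee_rot: [0.0, 0.549, 0.836, -0.0]
force: [-0.6, 1.2, -0.2]
grip_width: 0.601
```

Request:
{"fn": "drive_tool", "kwargs": {
  "series": "0 0 0 0 0 0.23 0.6; 0 0 0 0 0 0.46 0.6; 0 0 0 0 0 0.46 0.6; 0 0 0 0 0 0.46 0.6"
}}

```text
time_s: 12.6
eef_pos: [509.5, -242.5, 281.9]
ee_rot: [0.0, 0.639, 0.769, -0.0]
force: [-0.2, -1.1, -0.3]
grip_width: 0.603
```

```bash
python3 - <<'E'
from h import *
st();print(go([508.5,-244.8,210],down(1.75)));w=eyes.capture('wrist');print([(np.round(d['rect']).astype(int).tolist(),round(d['confidence'],2)) for k in('probe_grip','awl_grip','scraper_grip') for d in nets.spot_in(k,w)])
print(proj(w,[508.5,-244.8,190],1),proj(w,[508.5,-244.8,120],1));save(w,'g.png',None,1.4)
E
```

```text
12.6 [ 509.5 -242.5  281.9] [ 2.000e-04  6.392e-01  7.690e-01 -1.000e-04] [-0.2 -1.1 -0.3] 0.603 [-0.65  0.37  1.29 -0.    1.48 -0.84]
[-0.017 -0.012  0.599  0.     0.001  0.009]
[([358, 191, 424, 255], 0.95), ([143, 141, 210, 181], 0.71), ([267, 181, 296, 226], 0.66), ([367, 154, 436, 193], 0.64), ([255, 100, 311, 114], 0.48), ([254, 100, 309, 115], 0.94)]
[279.79237167 214.53060452] [279.99755378 192.84645107]
```

View pics/g.png

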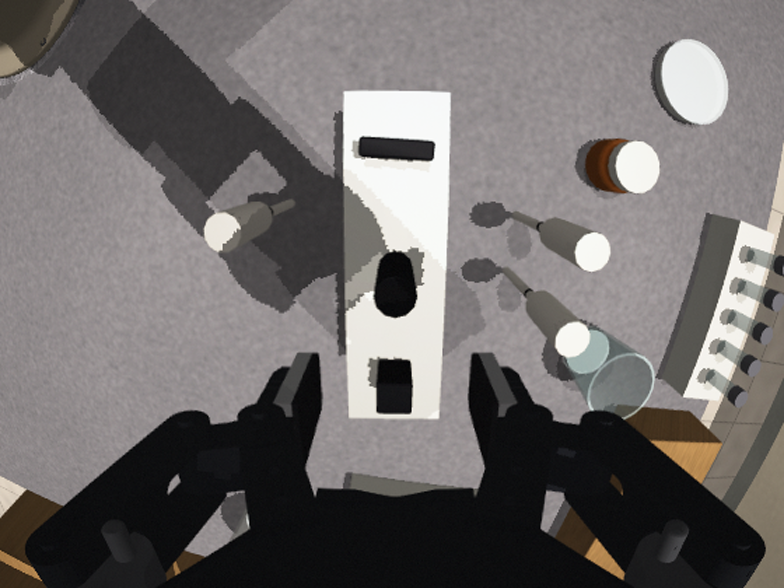

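```bash
python3 - <<'E'
from h import *
w=eyes.capture('wrist')
f=w['frame'].astype(int).sum(2)[170:232,255:310]<110
ys,xs=np.nonzero(f);xs=xs+255;ys=ys+170;print(xs.min(),xs.max(),ys.min(),ys.max(),xs.mean())
print(watz(w,282.2,212,190),watz(w,282.7,191.5,120))
E
```

```text
268 297 179 225 282.5467032967033
[ 509.63127887 -243.325659    190.        ] [ 510.51631176 -243.84649485  120.        ]
```

Request:
{"fn": "drive_tool", "kwargs": {
  "series": "-0.012 0 0.3 0 0 0.009 0.6; -0.012 0 0.6 0 0 0.009 0.6; -0.012 0 0.6 0 0 0.009 0.6; -0.012 0 0.6 0 0 0.009 0.6"
}}

```text
time_s: 13.25
eef_pos: [509.7, -245.0, 210.9]
ee_rot: [0.0, 0.642, 0.766, -0.0]
force: [0.2, -0.2, 0.5]
grip_width: 0.599
```

```bash
python3 - <<'E'
from h import *
st();print(go([509.4,-244.1,142],down(1.75)));w=eyes.capture('wrist');
f=w['frame'].astype(int).sum(2)<110
for r in range(180,330,12):
  x=np.nonzero(f[r,200:360])[0]+200;print(r,x.min() if len(x) else 0,x.max() if len(x) else 0,len(x))
E
```

```text
13.25 [ 509.7 -245.   210.9] [ 4.000e-04  6.423e-01  7.665e-01 -1.000e-04] [ 0.2 -0.2  0.5] 0.599 [-0.66  0.42  1.4  -0.    1.32 -0.83]
[ 0.009 -0.001  0.574  0.001  0.001 -0.007]
180 0 0 0
192 0 0 0
204 269 296 28
216 266 299 34
228 264 300 37
240 262 303 42
252 264 301 38
264 200 359 29
276 213 351 33
288 208 355 43
300 200 359 78
312 200 359 74
324 200 359 67
```

Request:
{"fn": "drive_tool", "kwargs": {
  "series": "0.009 0 0.2 0 0 0 0.6; 0.009 0 0.4 0 0 0 0.6; 0.009 0 0.5 0 0 0 0.6; 0.009 0 0.574 0 0 0 0.6; 0.009 0 0.574 0 0 0 0.6; 0.009 0 0.574 0 0 0 0.6",
  "newtons": 40
}}

```text
time_s: 13.9
eef_pos: [510.5, -244.8, 144.1]
ee_rot: [0.002, 0.642, 0.766, -0.0]
force: [-0.3, 0.6, 0.3]
grip_width: 0.596
```

Request:
{"fn": "drive_tool", "kwargs": {
  "series": "0 0 0 0 0 0 0.4; 0 0 0 0 0 0 0.3; 0 0 0 0 0 0 0.2; 0 0 0 0 0 0 0.2; 0 0 0 0 0 0 0.1; 0 0 0 0 0 0 0.1;0 0 0 0 0 0 0; 0 0 0 0 0 0 0; 0 0 0 0 0 0 0; 0 0 0 0 0 0 0",
  "newtons": 40
}}

```text
time_s: 14.9
eef_pos: [510.8, -245.0, 145.0]
ee_rot: [0.003, 0.642, 0.766, -0.0]
force: [-1.4, -0.0, 6.6]
grip_width: 0.273
```

Request:
{"fn": "drive_tool", "kwargs": {
  "series": "0 0 -0.15 0 0 0 0; 0 0 -0.35 0 0 0 0; 0 0 -0.55 0 0 0 0; 0 0 -0.75 0 0 0 0; 0 0 -1 0 0 0 0; 0 0 -1 0 0 0 0"
}}

```text
time_s: 15.5
eef_pos: [511.1, -245.1, 268.8]
ee_rot: [0.007, 0.642, 0.766, 0.0]
force: [0.9, -0.6, -1.6]
grip_width: 0.273
```

```bash
python3 - <<'E'
from h import *
st();print(go([510.8,-245,312],down(1.75)))
E
```

```text
15.5 [ 511.1 -245.1  268.8] [6.500e-03 6.422e-01 7.665e-01 1.000e-04] [ 0.9 -0.6 -1.6] 0.273 [-0.65  0.38  1.31 -0.    1.44 -0.83]
[-0.002  0.001 -0.36   0.017  0.02  -0.006]
```

Request:
{"fn": "drive_tool", "kwargs": {
  "series": "0 0 -0.36 0.017 0.02 0 0; 0 0 -0.45 0.017 0.02 0 0; 0 0 -0.45 0.017 0.02 0 0; 0 0 -0.45 0.017 0.02 0 0"
}}

```text
time_s: 15.9
eef_pos: [510.3, -244.5, 321.1]
ee_rot: [-0.001, 0.642, 0.766, 0.0]
force: [-0.5, 0.6, -1.4]
grip_width: 0.27
```

```bash
python3 - <<'E'
from h import *
st();print(go([600,70,322],down(1.75)))
E
```

```text
15.9 [ 510.3 -244.5  321.1] [-1.200e-03  6.423e-01  7.665e-01  1.000e-04] [-0.5  0.6 -1.4] 0.27 [-0.65  0.36  1.2   0.    1.58 -0.83]
[ 2.45   1.194 -0.004 -0.003 -0.004 -0.007]
```

Request:
{"fn": "drive_tool", "kwargs": {
  "series": "0.2 0.1 0 0 0 0 0; 0.5 0.24 0 0 0 0 0; 0.75 0.36 0 0 0 0 0; 0.82 0.4 0 0 0 0 0; 0.82 0.4 0 0 0 0 0"
}}

```text
time_s: 16.4
eef_pos: [540.4, -138.3, 319.9]
ee_rot: [-0.002, 0.641, 0.767, -0.0]
force: [-0.1, -0.9, -0.6]
grip_width: 0.268
```

Request:
{"fn": "drive_tool", "kwargs": {
  "series": "0.2 0.1 0 0 0 0 0; 0.5 0.24 0 0 0 0 0; 0.75 0.36 0 0 0 0 0; 0.82 0.4 0 0 0 0 0; 0.82 0.4 0 0 0 0 0"
}}

```text
time_s: 16.9
eef_pos: [570.3, -33.2, 319.3]
ee_rot: [-0.003, 0.641, 0.767, -0.001]
force: [-0.2, -0.2, -0.8]
grip_width: 0.271
```

Request:
{"fn": "drive_tool", "kwargs": {
  "series": "0.2 0.1 0 0 0 0 0; 0.5 0.24 0 0 0 0 0; 0.75 0.36 0 0 0 0 0; 0.82 0.4 0 0 0 0 0; 0.82 0.4 0 0 0 0 0"
}}

```text
time_s: 17.4
eef_pos: [600.3, 71.2, 318.8]
ee_rot: [-0.003, 0.641, 0.767, -0.001]
force: [0.9, -0.5, -0.8]
grip_width: 0.273
```

```bash
python3 - <<'E'
from h import *
st();print(go([656.5,145.3,322],down(1.75)))
E
```

```text
17.4 [600.3  71.2 318.8] [-0.0028  0.6413  0.7673 -0.0011] [ 0.9 -0.5 -0.8] 0.273 [-0.08  0.46  1.06  0.    1.62 -0.25]
[ 0.524  0.571 -0.028 -0.011 -0.006 -0.001]
```

Request:
{"fn": "drive_tool", "kwargs": {
  "series": "0.2 0.2 0 0 0 0 0; 0.4 0.4 0 -0.005 0 0 0; 0.524 0.571 -0.02 -0.011 -0.006 0 0; 0.524 0.571 -0.02 -0.011 -0.006 0 0; 0.524 0.571 -0.02 -0.011 -0.006 0 0; 0.524 0.571 -0.02 -0.011 -0.006 0 0"
}}

```text
time_s: 18.0
eef_pos: [656.4, 143.2, 321.2]
ee_rot: [0.0, 0.642, 0.767, -0.0]
force: [-0.1, 0.4, -1.6]
grip_width: 0.271
```

```bash
python3 - <<'E'
from h import *
st();a=eyes.capture('scene');b=eyes.capture('side');w=eyes.capture('wrist')
T=telemetry.sense()['eef_pos']
for p in(a,b):print(proj(p,[656.6,145.3,120]),proj(p,[T[0],T[1],T[2]-126]),proj(p,T))
A=cv2.resize(a['frame'][165:325,240:345],(394,600),interpolation=cv2.INTER_CUBIC)
B=cv2.resize(b['frame'][50:190,210:310],(400,560),interpolation=cv2.INTER_CUBIC)
I=np.zeros((600,794,3),np.uint8);I[:,:394]=A;I[:560,394:]=B
cv2.imwrite('pics/h.png',I[...,::-1]);cv2.imwrite('pics/w.png',cv2.resize(w['frame'],None,fx=1.4,fy=1.4)[...,::-1])
E
```

```text
18.0 [656.4 143.2 321.2] [ 2.000e-04  6.420e-01  7.667e-01 -2.000e-04] [-0.1  0.4 -1.6] 0.271 [ 0.04  0.64  0.77 -0.    1.73 -0.14]
[295.91870175 294.04587047] [295.79627666 258.76062955] [296.05910281 190.42117382]
[258.46312603 161.84514694] [258.06420863 136.03599729] [256.93918099  88.20996983]
```

View pics/h.png

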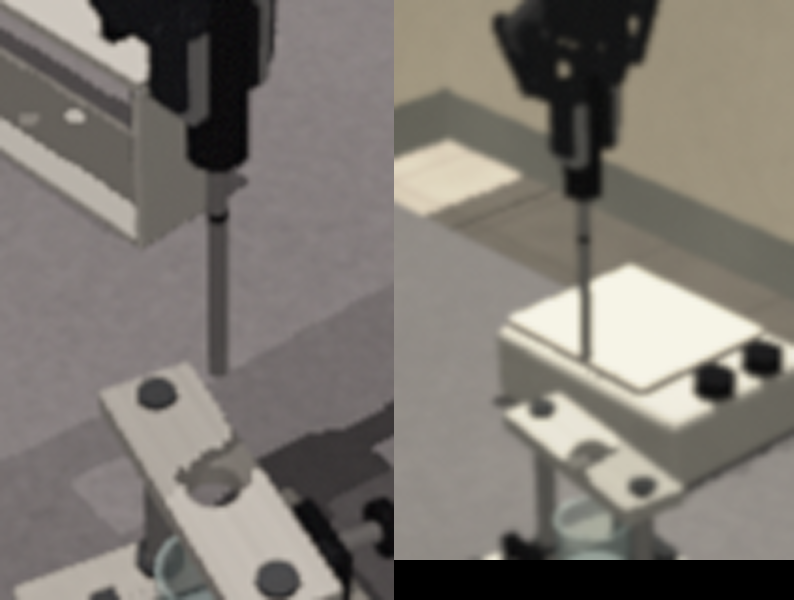

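```bash
python3 - <<'E'
from h import *
st();a=eyes.capture('scene');b=eyes.capture('side')
f=lambda ua,ub:np.round(tri([ray(a,*ua),ray(b,*ub)]),1)
ga=a['frame'].astype(int).sum(2);gb=b['frame'].astype(int).sum(2)
for r in(216,223,235,245,255,262,264,266,268):print('a',r,ga[r,290:306])
for r in(104,109,110,118,126,134,138,140,142):print('b',r,gb[r,250:266])
print('tip',f((298.3,265),(258,139.5)),'band',f((298.3,223.1),(257.5,109.5)),'scr',f((281.9,269.8),(272,171.75)),f((314.1,319.4),(247,152)))
E
```

```text
18.15 [656.3 144.2 321.5] [3.000e-04 6.417e-01 7.669e-01 1.000e-04] [-0.2 -1.1 -0.5] 0.267 [ 0.04  0.64  0.77 -0.    1.73 -0.14]
a 216 [302 302 303 302 301 258 224 216 217 212 207 234 311 367 383 384]
a 223 [298 321 366 384 382 272 115  67  70  58 115 302 369 376 374 373]
a 235 [380 381 381 382 376 304 232 217 219 213 227 341 385 387 381 381]
a 245 [379 382 388 393 388 332 248 218 216 215 247 348 386 387 385 384]
a 255 [382 381 379 383 384 328 248 219 227 227 252 348 384 386 387 388]
a 262 [453 404 379 378 380 329 250 217 217 221 256 357 387 377 366 351]
a 264 [510 495 435 391 387 334 256 218 224 229 274 335 340 330 327 329]
a 266 [503 509 495 457 408 384 370 334 321 319 330 337 340 341 334 328]
a 268 [494 501 509 508 455 371 341 340 337 334 337 339 339 337 331 328]
b 104 [351 351 351 351 338 294 247 241 275 321 345 351 348 344 336 324]
b 109 [346 346 346 346 327 253 168 142 201 297 345 354 353 351 350 351]
b 110 [351 348 351 351 334 267 187 158 211 301 347 355 354 355 351 351]
b 118 [342 339 337 333 320 290 252 238 262 323 377 436 511 569 619 670]
b 126 [721 721 721 721 711 653 465 294 385 631 709 720 721 721 721 721]
b 134 [707 716 720 721 711 651 464 294 387 633 710 721 721 721 721 721]
b 138 [593 524 467 463 520 547 433 296 353 567 691 716 721 721 721 721]
b 140 [587 622 636 629 573 503 420 374 429 559 661 700 715 719 721 721]
b 142 [385 432 481 541 591 626 638 625 545 484 454 469 552 635 679 697]
tip [655.7 146.8 184.7] band [656.1 146.5 266.3] scr [646.8  87.1 121. ] [665.1 202.2 121.2]
```

```bash
cat > m.py <<'E'
from h import *
a=eyes.capture('scene');b=eyes.capture('side')
f=lambda ua,ub:tri([ray(a,*ua),ray(b,*ub)])
def blob(p,u,v,r=6,th=None):
    g=p['frame'].astype(float).sum(2);u0,v0=int(round(u)),int(round(v));w=g[v0-r:v0+r+1,u0-r:u0+r+1]
    m=np.clip(np.percentile(w,75)*.75-w,0,None).astype(np.float32)
    lab=cv2.connectedComponents((m>0).astype(np.uint8))[1];m[lab!=lab[r,r]]=0
    ys,xs=np.mgrid[-r:r+1,-r:r+1];return (m*xs).sum()/m.sum()+u0,(m*ys).sum()/m.sum()+v0
A=[blob(a,281.5,269.4),blob(a,313.7,319)];B=[blob(b,271.5,171.3),blob(b,246.5,151.6)]
S=[f(x,y) for x,y in zip(A,B)];print(np.round(A,1).tolist(),np.round(B,1).tolist(),np.round(S,1).tolist());H=(S[0]+S[1])/2
def stem(p,u,z,n=9): # darkest-run column along rows near projected heights
    T=telemetry.sense()['eef_pos'];out=[]
    for zz in z:
        c=proj(p,[T[0],T[1],zz]);r=int(round(c[1]));g=p['frame'].astype(float).sum(2)[r-1:r+2,int(c[0])-n:int(c[0])+n+1].mean(0)
        bg=(g[:4].mean()+g[-4:].mean())/2;m=np.clip(bg*.85-g,0,None);k=np.argmin(g[4:-4])+4;i=np.arange(len(g));m[abs(i-k)>4]=0
        out.append((m*i).sum()/m.sum()+int(c[0])-n)
    return out
E
python3 - <<'E'
from m import *
z=np.array([200,215,230,245])
for p,zz in((a,z),(b,z)):print(np.round(stem(p,0,zz),2))
sa=stem(a,0,z);sb=stem(b,0,z);T=telemetry.sense()['eef_pos']
for i,zz in enumerate(z):
    print(zz,np.round(f((sa[i],proj(a,[T[0],T[1],zz])[1]),(sb[i],proj(b,[T[0],T[1],zz])[1])),1))
print('H',H,T)
E
```

```text
[[281.4, 269.8], [313.6, 319.7]] [[272.7, 173.0], [245.3, 149.0]] [[646.5, 84.5, 118.5], [667.3, 207.7, 127.2]]
[298.12 298.06 298.09 298.12]
[257.13 257.07 256.92 256.15]
200 [654.5 146.4 200.1]
215 [654.6 146.3 215.1]
230 [654.6 146.3 230.1]
245 [654.1 146.9 245.2]
H [656.90001833 146.07688605 122.85780732] [656.42268773 145.04857915 321.20740885]
```

```bash
python3 - <<'E'
from h import *
a=eyes.capture('scene');b=eyes.capture('side')
f=lambda ua,ub:np.round(tri([ray(a,*ua),ray(b,*ub)]),1)
print('hole',f((296.66,294.4),(258.75,161.75)),'scr',(f((281.65,269.4),(271.6,170.9))+f((313.7,318.9),(246.4,151.4)))/2)
w=eyes.capture('wrist');cv2.imwrite('pics/w.png',cv2.resize(w['frame'],None,fx=1.4,fy=1.4)[...,::-1]);T=telemetry.sense()['eef_pos']
print(proj(w,[656.4,145,120],1)*1.4,proj(w,[T[0],T[1],T[2]-136],1)*1.4,proj(w,[T[0],T[1],T[2]-57],1)*1.4)
E
```

```text
hole [656.7 145.8 119.9] scr [656.2  145.55 122.9 ]
[393.76220297 255.76495484] [394.152804   276.31192335] [394.5686018  318.30973178]
```

View pics/w.png

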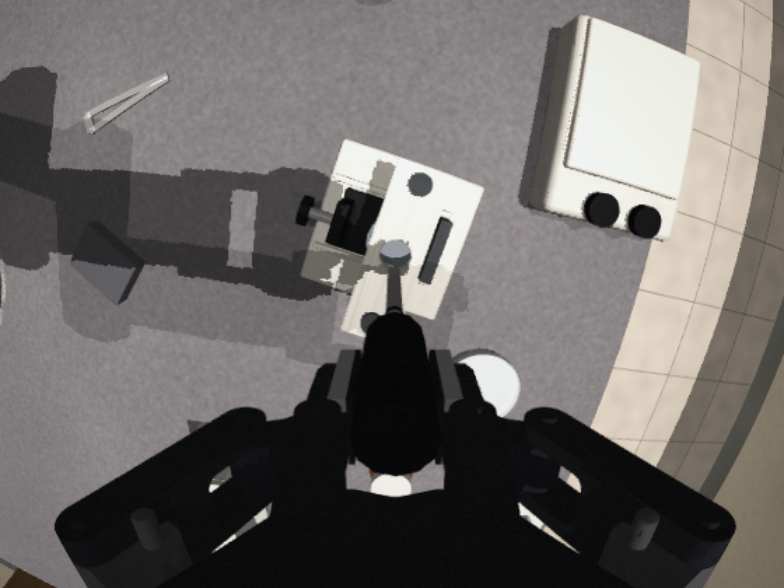

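The wrist view shows the stem above the hole: hole near (395,252), tip near (393,267), in 1.4x pixels.

```bash
python3 - <<'E'
from h import *
w=eyes.capture('wrist');st()
k=lambda u,v:(u/1.4-.15,v/1.4-.15)
print('hole',watz(w,*k(395.5,252),120),'scr',(watz(w,*k(420,184.5),124)+watz(w,*k(372,322),124))/2)
print('tip',[np.round(watz(w,*k(393,v),184.7),1) for v in(264,268,272)])
print('stem low', watz(w,*k(393.5,285),230))
save(w,'x.png',(250,150,315,235),7)
E
```

```text
18.55 [656.5 145.3 321. ] [1.000e-04 6.412e-01 7.673e-01 0.000e+00] [ 0.5 -0.2  0.1] 0.267 [ 0.04  0.64  0.77 -0.    1.73 -0.13]
hole [657.00472831 148.34158363 120.        ] scr [657.05944059 146.54082307 124.        ]
tip [array([654.2, 153.1, 184.7]), array([654.7, 150.5, 184.7]), array([655.2, 148. , 184.7])]
stem low [654.7364571  151.91138984 230.        ]
```

View pics/x.png

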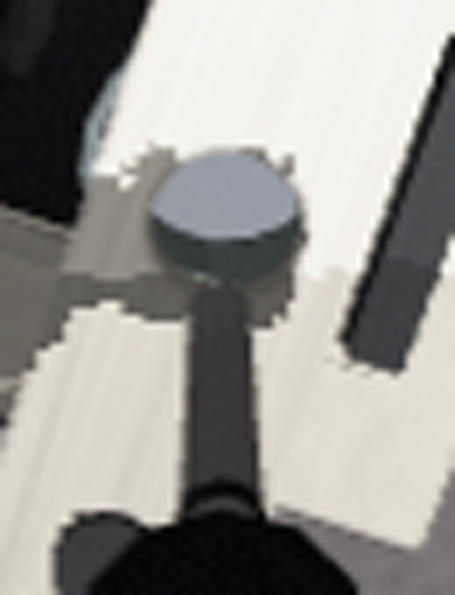

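```bash
python3 - <<'E'
from h import *
w=eyes.capture('wrist');st();k=lambda u,v:(u/7+250-.43,v/7+150-.43)
print('hole',watz(w,*k(226,216),120),'tip',watz(w,*k(220,285),184.7),watz(w,*k(220,297),184.7),'mid',watz(w,*k(221,400),225), 'hi',watz(w,*k(223,470),245),wray(w,0,0)[0])
E
```

```text
18.6 [656.5 145.3 321. ] [1.000e-04 6.412e-01 7.673e-01 0.000e+00] [-0.3  0.2 -0.6] 0.268 [ 0.04  0.64  0.77 -0.    1.73 -0.13]
hole [656.60092474 147.66147348 120.        ] tip [654.91759692 151.51611175 184.7       ] [655.19339867 149.99085651 184.7       ] mid [655.620076   148.06932469 225.        ] hi [656.08281107 146.50701436 245.        ] [643.22221075 215.00935451 463.40953278]
```

```bash
python3 - <<'E'
from h import *
print(go([658.3,144.1,268.5],down(1.745)))
E
```

```text
[-0.012  0.013  0.438  0.     0.     0.009]
```

Request:
{"fn": "drive_tool", "kwargs": {
  "series": "-0.012 0.013 0.1 0 0 0 0; -0.012 0.013 0.2 0 0 0 0; -0.012 0.013 0.3 0 0 0 0; -0.012 0.013 0.4 0 0 0 0; -0.012 0.013 0.438 0 0 0 0; -0.012 0.013 0.438 0 0 0 0; -0.012 0.013 0.438 0 0 0 0; -0.012 0.013 0.438 0 0 0 0"
}}

```text
time_s: 19.4
eef_pos: [658.5, 144.2, 269.1]
ee_rot: [0.001, 0.641, 0.767, 0.0]
force: [-0.5, -0.2, -1.4]
grip_width: 0.27
```

```bash
python3 - <<'E'
from h import *
st();a=eyes.capture('scene');b=eyes.capture('side');w=eyes.capture('wrist')
I=np.zeros((600,780,3),np.uint8)
r=lambda f,t,u,W,H:cv2.resize(f['frame'][t:t+H//6,u:u+W//6],(W,H),interpolation=cv2.INTER_CUBIC)
I[:,:258]=r(a,225,276,258,600);I[:,260:518]=r(b,100,238,258,600);I[:,520:778]=r(w,140,260,258,600)
cv2.imwrite('pics/y.png',I[...,::-1])
E
```

```text
19.4 [658.5 144.2 269.1] [5.000e-04 6.412e-01 7.674e-01 4.000e-04] [-0.5 -0.2 -1.4] 0.27 [ 0.04  0.65  0.89 -0.    1.6  -0.14]
```

View pics/y.png

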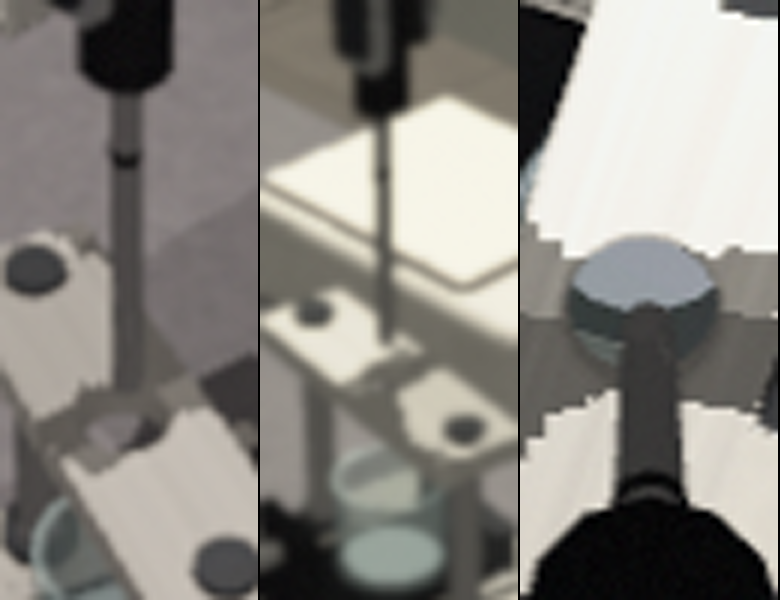

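```bash
python3 - <<'E'
from h import *
a=eyes.capture('scene');b=eyes.capture('side');w=eyes.capture('wrist');st()
A=lambda u,v:ray(a,276+u/6-.42,225+v/6-.42);B=lambda u,v:ray(b,238+(u-260)/6-.42,100+v/6-.42)
W=lambda u,v,z:watz(w,260+(u-520)/6-.42,140+v/6-.42,z)
print('scr',tri([A(36,270),B(463,430)]),tri([A(226,567),B(314,311)]))
print('tip',tri([A(127,388),B(386,341)]),'band',tri([A(125,158),B(381.5,175)]))
print('W hole',W(644,304,120),'tip',W(649.5,303,132.5),W(649.5,314,132.5))
g=a['frame'].astype(int).sum(2)
for r in(262,272,282):print(r,g[r,290:304])
g=b['frame'].astype(int).sum(2)
for r in(125,133,140,150):print(r,g[r,252:266])
E
```

```text
19.7 [658.3 144.2 268.6] [2.000e-04 6.412e-01 7.673e-01 1.000e-04] [-0.6  1.  -0.7] 0.27 [ 0.04  0.65  0.89 -0.    1.6  -0.14]
scr [646.97190492  88.05501991 122.11257814] [665.68494697 202.72170783 122.6559084 ]
tip [658.18948134 147.82739732 134.31631822] band [657.70535667 146.76131493 214.16029079]
W hole [656.65261076 147.50234187 120.        ] tip [656.91932699 150.64463137 132.5       ] [657.21425989 149.0148928  132.5       ]
262 [380 384 383 381 304 227 222 220 217 278 363 392 393 394]
272 [513 509 505 503 401 257 216 220 216 253 314 337 337 340]
282 [502 506 512 511 402 258 216 224 227 235 260 271 274 283]
125 [721 722 722 708 610 407 295 428 649 714 722 724 722 724]
133 [724 724 722 714 650 461 307 419 646 714 722 724 725 724]
140 [639 633 580 508 415 309 252 367 600 696 717 722 722 724]
150 [650 605 518 422 344 277 239 240 269 302 320 334 360 397]
```

```bash
python3 - <<'E'
from h import *
from scipy.optimize import least_squares
a=eyes.capture('scene');b=eyes.capture('side')
def cols(p,rows,c0):
    g=p['frame'].astype(float).sum(2);o=[]
    for r in rows:
        s=np.sort(g[r,c0-9:c0+10]);x=np.arange(c0-4,c0+5);v=g[r,c0-4:c0+5];k=c0-4+np.argmin(v)
        th=(v[0]+g[r,c0])/2;th2=(v[-1]+g[r,c0])/2
        i=next(j for j in range(c0,c0-8,-1) if g[r,j]>th);l=i+(g[r,i]-th)/(g[r,i]-g[r,i+1])
        i=next(j for j in range(c0,c0+8) if g[r,j]>th2);h=i-(g[r,i]-th2)/(g[r,i]-g[r,i-1]);o.append((l+h)/2)
    return np.array(o)
ra=np.arange(258,276,2);rb=np.arange(122,138,2)
ca=cols(a,ra,297);cb=cols(b,rb,258);print(np.round(ca,2),np.round(cb,2))
def res(x,tilt=True):
    P=lambda z:[x[0]+x[2]*(z-150),x[1]+x[3]*(z-150),z];o=[]
    for p,rr,cc in((a,ra,ca),(b,rb,cb)):
        L=np.array([proj(p,P(z)) for z in(130,160,190,220)]);i=np.argsort(L[:,1]);o+=list(np.interp(rr,L[i,1],L[i,0])-cc)
    return o
s=least_squares(lambda x:res([x[0],x[1],0,0]),[657,146]);print(s.x,s.cost);s=least_squares(res,[657,146,0,0]);print(s.x,s.cost);st()
E
```

```text
[296.73 296.72 296.74 296.71 296.81 296.51 296.79 296.82 296.82] [258.01 257.94 257.94 257.98 257.93 257.93 258.07 258.14]
[647.34878083 133.9494564 ] 0.05246670829511312
[6.46479609e+02 1.32909042e+02 4.03151298e-02 4.59121898e-02] 0.04079167497671029
19.8 [658.3 144.2 268.5] [1.000e-04 6.412e-01 7.674e-01 1.000e-04] [ 0.3  0.7 -0.6] 0.271 [ 0.04  0.65  0.89 -0.    1.6  -0.14]
```

Both fixed cameras look along nearly the same line, so I combine them with the wrist view. The stem is off the hole by about (+0.7, +1.0) mm. I'll correct that, insert partly, and re-measure where the stem crosses the plate plane.

```bash
python3 - <<'E'
from h import *
print(go([657.6,143.2,268.5]),go([657.6,143.2,238.5]))
E
```

```text
[-0.007 -0.007 -0.     0.     0.     0.   ] [-0.007 -0.007  0.25   0.     0.     0.   ]
```

Request:
{"fn": "drive_tool", "kwargs": {
  "series": "-0.007 -0.007 0 0 0 0 0; -0.007 -0.007 0 0 0 0 0; -0.007 -0.007 0.04 0 0 0 0; -0.007 -0.007 0.08 0 0 0 0; -0.007 -0.007 0.12 0 0 0 0; -0.007 -0.007 0.16 0 0 0 0; -0.007 -0.007 0.2 0 0 0 0; -0.007 -0.007 0.24 0 0 0 0; -0.007 -0.007 0.25 0 0 0 0; -0.007 -0.007 0.25 0 0 0 0; -0.007 -0.007 0.25 0 0 0 0"
}}

```text
time_s: 20.9
eef_pos: [657.7, 143.2, 238.7]
ee_rot: [0.0, 0.641, 0.767, 0.0]
force: [-0.8, 0.6, -0.6]
grip_width: 0.269
```

```bash
python3 - <<'E'
from h import *
st();w=eyes.capture('wrist');g=w['frame'].astype(int).sum(2)//8
for z in(120,):
    for P in([656.5,146.5,z],[656.5,158.5,z],[668.5,146.5,z],[656.5,134.5,z]):print(proj(w,P,1))
for r in range(168,222,2):print(r,' '.join(f'{v:2d}' for v in g[r,262:304]))
E
```

```text
20.9 [657.7 143.2 238.7] [3.000e-04 6.412e-01 7.674e-01 2.000e-04] [-0.8  0.6 -0.6] 0.269 [ 0.04  0.65  0.96 -0.    1.53 -0.14]
[280.72946118 198.50467104]
[283.32962767 184.57570675]
[294.93106904 200.99145259]
[278.18905233 212.1327821 ]
168 31 67 86 89 89 90 90 90 90 90 90 91 91 90 90 90 90 90 90 90 90 90 90 90 90 90 90 90 89 89 89 89 89 90 90 91 90 90 90 90 90 90
170 66 83 88 89 90 90 90 89 90 90 90 91 90 90 90 90 90 90 90 90 90 90 90 90 90 90 90 89 89 89 89 89 89 90 90 90 90 90 90 90 90 90
172 75 86 89 90 90 90 90 89 90 90 91 90 90 90 90 90 90 90 89 90 90 90 90 90 90 90 89 89 89 89 89 89 90 90 90 90 90 90 90 90 90 90
174 86 89 89 90 90 89 89 89 90 91 91 90 90 90 90 90 89 89 90 89 90 90 90 90 89 89 89 88 89 89 89 90 90 90 90 90 90 90 90 90 89 89
176 88 89 90 90 89 89 89 89 90 91 90 90 89 90 90 90 89 89 90 90 90 90 90 90 89 89 88 89 89 89 89 90 90 90 90 90 90 90 90 89 89 90
178 89 90 90 89 90 89 89 90 90 90 90 89 90 90 90 89 89 89 89 90 90 90 90 89 89 89 88 89 89 89 90 90 90 90 90 90 90 89 89 89 90 90
180 52 83 90 89 89 89 90 90 90 90 90 89 90 90 89 89 89 89 90 90 90 90 89 89 89 8
[... 1949 characters left out ...]
26 28 30 31 33 33 34 34 35 36 35 34 35 35 34 34 35
212 35 35 35 34 34 35 35 34 35 35 34 33 32 29 23 20 21 21 20 21 20 21 20 19 22 30 32 32 34 34 34 34 35 36 34 34 34 35 34 34 34 35
214 35 35 35 35 34 34 35 34 35 35 34 33 33 31 23 21 20 20 20 21 20 21 21 20 20 30 32 33 34 34 35 35 36 36 35 34 34 35 34 34 35 31
216 36 34 35 35 34 34 35 35 35 35 34 33 33 29 22 21 21 21 21 20 21 20 20 20 20 29 33 34 35 34 37 37 37 37 37 36 35 34 34 35 31 26
218 36 34 35 35 35 34 35 34 36 68 77 77 77 60 32 20 20 20 14 11 14 15 19 20 19 27 33 34 70 55 72 81 80 80 80 80 79 79 80 81 71 46
220 34 34 34 35 35 35 35 34 68 77 76 77 78 53 20  6  3  3  3  4  5  4  2  4 13 55 75 79 79 81 81 81 80 80 80 79 79 80 81 81 81 81
```

```bash
python3 - <<'E'
from h import *
w=eyes.capture('wrist');print('hole',watz(w,281,198.7,120))
for z in(102.7,103.7):
  for r in(189.3,190):print(z,r,watz(w,281.2,r,z)-[0,4,0])
# stem axis x: centre of edges at rows
for r,c in((192,281),(208,281.2),(214,281.4)):
  for z in(100,120,150):print(r,z,np.round(watz(w,c,r,z),1))
for x in(655.5,656,656.5,657):
  print(x,[np.round(proj(w,[x,149,z],1),1).tolist() for z in(105,120,140)])
E
```

```text
hole [656.77400757 146.36436933 120.        ]
102.7 189.3 [656.250081   146.38032528 102.7       ]
102.7 190 [656.3624782  145.75935838 102.7       ]
103.7 189.3 [656.20745962 146.60486388 103.7       ]
103.7 190 [656.3194532  145.98612686 103.7       ]
192 100 [656.6 147.3 100. ]
192 120 [655.8 152.  120. ]
192 150 [654.5 159.  150. ]
208 100 [659.4 132.8 100. ]
208 120 [658.4 138.5 120. ]
208 150 [656.8 147.  150. ]
214 100 [660.6 127.3 100. ]
214 120 [659.5 133.4 120. ]
214 150 [657.7 142.5 150. ]
655.5 [[280.1, 191.3], [280.1, 195.4], [280.0, 201.7]]
656 [[280.6, 191.4], [280.6, 195.5], [280.7, 201.8]]
656.5 [[281.2, 191.5], [281.2, 195.6], [281.3, 201.9]]
657 [[281.8, 191.6], [281.8, 195.7], [281.9, 202.0]]
```

Stem is centred within about 0.5 mm at the plate plane. Lowering straight down.

Request:
{"fn": "drive_tool", "kwargs": {
  "series": "0 0.003 0.05 0 0 0 0; 0 0.003 0.1 0 0 0 0; 0 0.003 0.15 0 0 0 0; 0 0.003 0.2 0 0 0 0; 0 0.003 0.25 0 0 0 0; 0 0.003 0.3 0 0 0 0; 0 0.003 0.35 0 0 0 0; 0 0.003 0.4 0 0 0 0; 0 0.003 0.45 0 0 0 0; 0 0.003 0.5 0 0 0 0; 0 0.003 0.53 0 0 0 0; 0 0.003 0.53 0 0 0 0; 0 0.003 0.53 0 0 0 0; 0 0.003 0.53 0 0 0 0"
}}

```text
time_s: 22.4
eef_pos: [658.3, 143.3, 175.6]
ee_rot: [0.001, 0.641, 0.767, 0.0]
force: [-0.0, 1.0, -0.7]
grip_width: 0.273
```

```bash
python3 - <<'E'
from h import *
st();a=eyes.capture('scene');b=eyes.capture('side');w=eyes.capture('wrist')
for p in(a,b):
    c=np.round(proj(p,[656.6,145.6,120])).astype(int);print(proj(p,[656.6,145.6,120]),proj(p,[656.6,145.6,148]));g=p['frame'].astype(int).sum(2)//8
    for r in range(c[1]-18,c[1]+10):print(r,' '.join(f'{v:2d}' for v in g[r,c[0]-11:c[0]+12]),c[0]-11)
E
```

```text
22.4 [658.3 143.3 175.6] [6.000e-04 6.412e-01 7.674e-01 5.000e-04] [-0.   1.  -0.7] 0.273 [ 0.04  0.69  1.06 -0.    1.39 -0.14]
[296.02675102 294.16283442] [296.08241396 281.73643552]
276 63 63 61 46 27 26 25 19 12  6  4  5  3  4  5  5  4  5 15 36 42 41 42 285
277 63 63 63 47 23 17 15  9  5  4  5  5  4  5  5  4  4  4 15 36 41 41 42 285
278 63 63 62 47 20  6  5  4  3  4  4  4  5  5  4  4  4  4 15 36 41 41 42 285
279 64 63 62 47 20  5  4  4  4  4  4  5  4  4  4  5  4  4 15 36 42 42 41 285
280 64 63 56 39 18  5  4  5  4  6  5  4  4  6  5  4  5  3 15 36 42 42 42 285
281 63 56 43 30 17  5  3  4  4  5  4  3  5  5  5  4  4  4 15 36 42 43 42 285
282 63 59 45 32 21  8  3  4  4  4  5  5  5  4  5  3  5  6 17 34 41 42 42 285
283 63 63 49 35 27 15  5  3  4  4  5  4  5  5  4  4  6 14 26 34 40 42 42 285
284 63 63 49 35 31 23 12  7  5  4  4  5  4  4  5  6 15 26 32 34 38 41 42 285
285 63 63 50 36 34 31 28 23 16  8  6  6  6  7 14 17 26 32 34 33 35 38 40 285
286 63 63 58 44 35 34 34 32 28 21 17 17 18 21 27 30 32 34 34 33 33 35 39 285
287 62 63 56 42 34 34 34 33 31 27 25 25 25 27 32 34 34 34 33 33 33 33
[... 2751 characters left out ...]
 63 247
163 35 37 39 42 41 39 37 36 36 37 36 31 28 30 33 36 36 43 60 71 74 74 72 247
164 34 35 37 37 37 36 36 36 37 38 39 36 32 32 34 36 36 43 58 70 74 75 75 247
165 32 34 35 36 36 36 36 36 36 37 38 37 36 36 36 36 36 38 49 65 73 75 75 247
166 30 32 34 36 37 36 36 36 36 36 37 36 37 36 37 36 36 36 43 59 70 75 75 247
167 30 30 33 39 41 38 36 36 36 36 36 36 36 37 37 37 37 36 39 50 66 73 74 247
168 30 30 33 43 46 43 38 36 36 36 36 36 36 36 36 37 37 37 39 51 66 72 70 247
169 30 30 33 43 50 49 44 39 37 36 36 36 36 36 36 37 37 37 41 55 66 66 58 247
170 30 29 33 43 51 54 51 45 40 38 36 36 36 37 36 36 36 37 39 46 56 52 38 247
171 30 30 33 43 52 55 55 52 47 42 38 36 36 36 37 37 37 37 37 39 41 34 23 247
```

```bash
python3 - <<'E'
from h import *
from scipy.optimize import least_squares
a=eyes.capture('scene');b=eyes.capture('side')
def nr(p,P,R0=4):
    o=ray(p,0,0)[0];d=(o-P)[:2];d/=np.linalg.norm(d);return proj(p,np.array(P)+np.r_[R0*d,0])
def F(x):return np.r_[nr(a,x)-[296.25,294.9],nr(b,x)-[258.95,161.5]]
s=least_squares(F,[656,146,120.]);print('band',s.x,s.fun)
# handle underside check and hole from same cameras (first crops, index corrected)
print('hole',tri([ray(a,296.66,294.4),ray(b,258.75,161.75)]))
w=eyes.capture('wrist');g=w['frame'].astype(int).sum(2)//8
print(proj(w,[656.75,146.4,120],1),proj(w,[656.75,158.4,120],1),proj(w,[644.75,146.4,120],1),proj(w,[668.75,146.4,120],1),proj(w,[656.75,150.4,120],1))
for r in range(206,244,2):print(r,' '.join(f'{v:2d}' for v in g[r,258:306]))
E
```

```text
band [656.88218829 145.73570075 123.02820635] [-0.32332404 -0.03333582 -0.52432357  0.0542947 ]
hole [656.7287075  145.81518747 119.8863776 ]
[280.41314699 223.42975035] [283.78162499 205.73276703] [261.98835969 220.2724594 ] [298.72288822 226.53419505] [281.52352137 217.597901  ]
206 35 35 35 35 36 37 36 35 34 34 46 40 35 34 34 33 33 31 30 30 28 28 28 28 28 29 55 62 70 76 78 78 78 80 81 81 81 80 80 81 81 80 80 79 79 78 79 80
208 34 34 35 36 37 37 35 35 35 34 35 34 32 41 49 55 57 57 35 20 21 20 21 21 21 21 21 20 34 52 57 57 62 72 79 80 81 80 80 80 80 79 79 79 78 79 80 81
210 34 35 36 37 36 35 34 35 33 31 36 51 57 56 56 57 57 50 30 21 20 21 21 21 20 20 21 21 27 50 57 57 57 57 58 66 77 80 80 80 80 80 79 78 78 80 80 80
212 34 35 36 37 36 35 33 31 27 23 21 21 20 21 30 47 56 50 31 20 21 21 21 21 21 22 20 20 26 43 46 29 19 21 21 27 49 66 76 80 79 53 33 33 34 34 34 34
214 35 36 36 37 35 31 27 23 22 21 22 21 21 21 21 22 21 20 20 20 20 21 20 20 20 20 21 20 20 21 22 22 22 22 21 21 21 25 30 33 70 53 36 35 35 35 34 35
216 36 37 36 34 32 33 29 23 21 21 22 21 21 21 21 21 20 20 19 20 21 21 21 21 21
[... 1293 characters left out ...]
  2  2  2  3  3  3  3  2  3  3  2  1  2  2  3  3  3  3  1  2  2  2  3  2  3  1  2  3  2  2  3 30 35 35 34 34
236 35 35 35 28 13  2  2  3  1  2  3  2  3  2  1  3  2  2  3  3  3  2  2  1  3  2  2  1  2  1  2  2  2  3  2  1  3  2  2  3  3  3  2 14 31 34 34 35
238 35 35 34 21  5  2  2  2  2  3  3  1  3  2  2  3  2  3  2  3  3  2  2  2  2  2  3  2  2  1  3  2  2  2  3  2  2  2  3  3  3  2  2  3 28 33 34 34
240 35 35 28 13  1  2  3  3  2  3  3  3  3  3  2  2  3  3  2  3  3  3  3  2  4  3  3  2  3  2  2  2  3  3  2  3  2  3  2  1  2  2  3  1 13 31 34 33
242 35 33 21  6  3  3  2  1  3  2  3  3  2  2  2  3  3  2  2  2  2  3  3  2  2  3  2  1  3  2  3  3  2  3  3  2  3  2  2  1  2  3  4  4  3 28 33 33
```

Band is about 0.2 mm off axis but reads about 2.5 mm high, and the rack geometry gives the same. Lowering 2.4 mm.

Request:
{"fn": "drive_tool", "kwargs": {
  "series": "0 0 0.01 0 0 0 0; 0 0 0.02 0 0 0 0; 0 0 0.02 0 0 0 0; 0 0 0.02 0 0 0 0; 0 0 0.02 0 0 0 0; 0 0 0.02 0 0 0 0; 0 0 0.02 0 0 0 0; 0 0 0.02 0 0 0 0; 0 0 0.02 0 0 0 0; 0 0 0.02 0 0 0 0"
}}

```text
time_s: 23.7
eef_pos: [658.2, 143.3, 172.9]
ee_rot: [0.0, 0.641, 0.767, 0.0]
force: [0.3, -0.7, -1.1]
grip_width: 0.27
```

```bash
python3 - <<'E'
from h import *
st();a=eyes.capture('scene');b=eyes.capture('side');print(np.round(telemetry.sense()['dq'],4))
for p,c0,r0 in((a,296,288),(b,259,155)):
    g=p['frame'].astype(int).sum(2)//8
    for r in range(r0,r0+14):print(r,g[r,c0-5:c0+6])
k=nets.spot_in('knob_face',a);print([(np.round(d['rect']),d['confidence']) for d in k][:2])
E
```

```text
23.7 [658.2 143.3 172.9] [3.000e-04 6.412e-01 7.674e-01 3.000e-04] [ 0.3 -0.7 -1.1] 0.27 [ 0.04  0.69  1.06 -0.    1.39 -0.14]
[ 0.001   0.0003 -0.001   0.001  -0.0007  0.0002]
288 [34 34 32 27 25 25 25 26 32 35 34]
289 [34 35 33 28 27 27 27 27 33 36 35]
290 [35 34 32 28 27 27 27 27 33 35 35]
291 [34 34 32 28 27 27 27 27 33 35 34]
292 [33 33 32 28 27 27 27 27 32 35 34]
293 [33 34 32 28 27 27 27 27 32 34 33]
294 [34 36 34 27 26 27 27 23 27 29 32]
295 [36 40 36 24 18 20 21 16 20 23 26]
296 [40 42 38 24 11 11 12 13 19 21 22]
297 [40 42 38 28 19 18 18 21 22 21 20]
298 [38 40 34 27 24 24 24 25 23 21 24]
299 [35 37 32 29 30 29 29 29 29 36 49]
300 [33 35 47 53 53 50 49 53 54 55 60]
301 [33 34 47 59 62 61 61 63 63 63 65]
155 [85 83 79 64 43 31 37 43 41 39 39]
156 [85 85 83 69 47 36 44 53 49 41 39]
157 [85 85 83 68 46 34 41 51 48 40 38]
158 [84 84 80 65 44 32 33 39 39 37 37]
159 [81 80 73 58 41 31 31 34 36 36 36]
160 [67 67 59 46 35 30 31 34 36 36 39]
161 [46 46 42 35 29 26 28 33 36 36 41]
162 [37 36 35 30 23 20 23 31 35 36 40]
163 [36 36 37 34 27 22 25 32 35 36 41]
164 [36 37 38 39 35 31 31 34 36 36 38]
165 [36 36 37 38 36 36 35 36 36 36 37]
166 [36 36 36 37 36 36 37 37 37 36 37]
167 [36 36 36 36 36 36 37 37 36 37 36]
168 [36 36 36 36 36 37 36 36 37 37 37]
[(array([330., 297., 346., 310.]), 0.68)]
```

```bash
python3 -c "
from h import *
print(ctrl.finish_job());st()"
```

```text
the job is handed in; nothing more can be done
None
the job is handed in; nothing more can be done
```

I pushed the carriage home, moved the probe from the rack into the guide hole, and handed the job in at about 24 s of the 72 s allowed. The hand-in gives no verdict, so what follows rests on my own measurements.

- **Knob:** I held it about 8 mm in, at 6–7 N, for roughly 2.6 s, then backed off. The later picture shows the carriage home and the knob out, and the knob was detected in the same place at the end.
- **Probe:** I took the black round-handled one from the middle rack hole and lowered it through the guide with no contact force noticed. I did not go near the other two instruments, though I did not look at them again after the lift.
- **Last checks:** The band is about 0.2 mm from the hole's axis. Its height is about 120.5 mm, estimated from the last image rows and the rack geometry. The tool was vertical to within 0.001 rad, the arm was still, and the grip was holding at 0.27 opening.
- **Disagreements:** Estimates of the band height differed by about 1.5 mm. The two fixed cameras look along nearly the same line, so I relied on the wrist view to centre the probe; it agreed with them to within about 0.5 mm. An automatic search for the screw heads in the side view picked up shadow, so I discarded it.

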